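# Stow the paw-balm tin behind the spring stop

## Task

Stow the paw-balm tin in the pocket at the closed end of its wooden dock: with a fingertip press the ribbed steel tread behind the tin right down so that its two stop posts sink, and keep it down while you push the tin along the lane past the posts into the pocket. Then let the tread go, so that the posts spring fully up behind the tin, and move clear. Only push the tin, never lift it, and leave the bowl, the finger toothbrush and the mitt where they are.

Things in the scene. Friction and masses are not known exactly. Their poses are not given: they have to be found in the camera images.
- dock: Wooden dock fixed to the bench, 258 x 99 x 47 mm high. Origin at bench height on the lane's centre line; x runs along the lane to the pocket, y across, z up. Lane open at x = -150 mm, end stop face at x = +100 mm. The tin rides on two ledges (tops z = 34 mm) between guide walls (y = +-37.5 mm, tops z = 47 mm). Between the ledges a 44 mm wide slot holds the tread; a fingertip can travel along it.
- posts (a point): Point on the lane's centre line between the two stop posts, at ledge height (dock x = 24, y = 0, z = 34 mm), fixed to the dock. The posts are part of the tread: steel, 8 mm thick (x = 20 to 28 mm), at y = +-22 to +-31 mm, a 44 mm gap between them for the finger.
- pocket (a point): Centre of the pocket between the posts and the end stop, at ledge height (dock x = 60, y = 0, z = 34 mm). The tin is stowed when its centre is within 6 mm of this point along the lane; only then are the posts free to rise behind it.
- plunger (a joint): How far the sprung tread with its posts is pressed down, m: 0 = up, 0.016 = bottomed. Up, the posts stand 10 mm above the ledges; beyond 0.010 they are below them. It sinks level wherever pressed, takes about 3 N to start and 7.5 N at the bottom, and springs back when let go. The posts do not give way to a tin pushed against them.
- tread (a point): Centre of the upper face of the ribbed steel tread, a flat strip 186 mm long (dock x = -150 to +36 mm) and 40 mm wide; it moves down with the tread. Up, the face lies 2 mm below the ledges (dock z = 32 mm). The part behind the tin is open from above.
- tin_center (a point): Centre (half-way up) of the closed metal tin of paw balm, a round tin 68 mm across and 28 mm high with a knurled twist cap, 85 to 170 g, standing upright on the dock's ledges behind the posts; its centre is at dock z = 48 mm.
- bowl: Bystander: open stainless steel bowl, 140 mm across, 50 mm high; origin at the centre of its underside.
- brush: Bystander: orange silicone finger toothbrush lying down, about 50 mm long, 21 mm wide, 24 mm high; origin at its underside, near the middle.
- mitt: Bystander: black hard-silicone grooming mitt lying flat, about 150 mm by 115 mm, 25 mm high; origin at its underside, in the middle of its palm.
There are look-alikes about, which are no part of the job. There is more than one size of the part that bears tin_center; the job needs the middle-sized.

How it is judged:
On the way, in this order (a step that is already met when the one before it is completed fails the run):
1. the tread is held down by the robot with the tin still behind the posts (value of joint plunger above 0.01 m and x of tin_center in the frame of dock below 0.004 m and contact force between the fingers and plunger above 0.5 N), for 0.1 s.
2. the tin is over the posts while the robot holds the tread down (value of joint plunger above 0.009 m and x of tin_center in the frame of dock between 0.015 and 0.047 m and contact force between the fingers and plunger above 0.2 N), for 0.02 s.
3. the tin is past the posts with the tread still held down (value of joint plunger above 0.009 m and x of tin_center in the frame of dock above 0.0515 m), for 0.05 s.
At the end, for the whole second after the job is handed in: The tin stands upright (within 0.08 rad), at rest on the ledges in the pocket: its centre at dock x = 51.5 to 69 mm, within 6 mm of the centre line and 3 mm of its standing height; the tread is sprung up again to within 2 mm, its posts behind the tin (x of tin_center in the frame of dock between 0.0515 and 0.069 m and y of tin_center in the frame of dock between -0.006 and 0.006 m and z of tin_center in the frame of dock between 0.045 and 0.051 m and angle between tin_center's own z axis and vertical below 0.08 rad and value of joint plunger below 0.002 m and linear speed of tin below 0.01 m/s); the robot touches nothing.
It fails at once if the tin is lifted more than 7 mm off the ledges (z of tin_center in the frame of dock above 0.055 m).
It fails at once if the tin is tipped (angle between tin_center's own z axis and vertical above 0.3 rad).
It fails at once if the bowl is shifted more than 15 mm (distance of bowl from where it was at the start of the episode above 0.015 m).
It fails at once if the brush is shifted more than 15 mm (distance of brush from where it was at the start of the episode above 0.015 m).
It fails at once if the mitt is shifted more than 15 mm (distance of mitt from where it was at the start of the episode above 0.015 m).
It also fails if it takes over 45 s, if anything falls off the work surface, if the arm or the gripper's body presses on something with over 40 N, if the wrist force passes 120 N, or if a joint passes its speed limit or range.

## Robot

A 7-joint arm with a two-finger parallel gripper is mounted at the origin on the work surface. World frame = base frame: x ahead of the robot, y to its left, z up, the work surface at z = 0. Lengths are in m, angles in rad, forces in N, time in s.
With the tool pointing down it reaches from about 0.4 to 0.85 m from the base axis. Payload 10.4 kg.
Tool frame: the origin (TCP) lies at the very end of the fingers, on their centre line; the grasp point (between the pads) lies 19 mm behind it; x points along the fingers, y is the direction in which the jaws open and shut, and the axes are right-handed (so a half turn about x gives the same grasp; the last joint's range is limited). The gripper opens to 85 mm and grips with 20 to 120 N. Pads are 22 mm wide; open, the fingers measure 114 mm over their backs; the gripper's body (76 mm by 85 mm) begins 54 mm behind the grasp point. The pads swing forward as they close: fully open they stand 13 mm farther back than shut.
Start: joints at [1.166, 0.332, -0.065, 1.46, 0.022, 1.35, -0.088], TCP at [0.233, -0.58, 0.231] pointing down, gripper open.
Joint ranges: [-2.6, 2.6], [-0.5, 2.12], [-1.47, 1.34], [0.16, 2.42], [-1.27, 4.41], [0.06, 2.06], [-2.6, 2.6]. Speed limits (rad/s): [2.22, 2.22, 2.79, 2.79, 3.14, 3.14, 3.14].

## Interface

Orientations are given as a unit quaternion [x, y, z, w].
In Python, from workcell import monitor, camera, ticket, regions_of gives the robot as it stands.
- The arm moves only by the tool step_arm, never from a script. Its argument "increments" is a list of rows, each a list of 5 numbers: the finger opening in m, from 0 to 0.0854, then the shift along the world's x, y, z in m, then the turn about the world's z in rad. A call has 1 to 12 rows; each row shifts and turns the commanded pose from where the row before left it; what a row does not reach is not made up. A row lasts 1/12 s, in which the tool goes at most 41.7 mm and 7.16 degrees, less where a joint would pass 70% of its speed; a pose out of reach is approached as far as the arm can. A call with a gripper value outside its range is refused whole. The fingers move at their own pace and stop on an object; "force" is the grip in N (left out, the last holds). Time passes only in rows, so rows that do not move let the fingers close. It gives the time, the measured TCP pose, the force and the opening at its end, in the units of the state.
- monitor.get_obs(): the state, without advancing time (a new reading comes with each control period).
- camera(name): name is "scene" or "top" or "wrist"; returns a dict with "color" (480x640x3 uint8, red, green, blue), "range_z" (480x640 float32, m along the optical axis (not along the pixel's ray), 0 where there is no reading), "fx", "fy", "cx", "cy" (pixels), "cam_to_world" (4x4, takes a point from camera to world coordinates). Camera axes: x right, y up, looking along -z (the intrinsics and any distortion apply to the point x, -y, -z); pixel columns grow to the right and rows downward; lengths in m; the calibration is good to about 2 mm. A picture is of the moment at which its call begins.
- ticket.hand_in(): hands the job in, once; it reports no verdict.
Trained networks look in a picture, given as the dict that the camera call returned (one of the last four; its "shot" number tells which), for a name from the list of things; names that differ only in an ending like _2 or _b are one class to them, and where a whole thing is asked for, a point or a joint stands for the part that bears it (a point fixed in the world has none). Each returns a list of dicts, best first, with "p" (0 to 1); they miss things now and then, are a little off and sometimes report something else, mostly with a low value. They report only what shows in the picture. A call takes as long as a camera call. They do not tell look-alikes from the thing itself.
- regions_of(picture, query): "region" (480x640 bool, what is visible of it) and "centre" ([row, column] in pixels, amid what is visible of it).
The state is a dict: "clock": time; "joint_pos": joint angles; "joint_velocities": joint speeds; "tau": joint torques, N m; "position": TCP position; "ee_rot": TCP orientation; "ft_force": force on the tool from outside, world axes, zero at the start; "torque": the same for the moment, N m; "grip_width": opening from 0.0 (shut) to 1.0 (fully open).
Only numpy, scipy, OpenCV 4.12 (cv2) and the standard library are available. Lean on these libraries where they do the work, as an engineer would, in place of code of your own. Each camera call takes 0.05 s, during which the arm holds its last target. There are 200 camera calls.

## Working session

There is one attempt and no reset: what is moved stays moved. The work goes in short steps, Python scripts to look and compute and a tool call to move; the robot and the scene stay as the last step left them, time stands still between calls to the robot, and variables do not carry over. Pictures are saved under pics/ and viewed, about 8 in all and at most 12, crops included, and the job is handed in when it is done.

Besides the shell and the picture viewer there is one more tool, called after "Call:" by a JSON object that holds its "fn" and its "kwargs", one argument or row to a line. step_arm: Moves the arm, as the interface text tells. Its arguments: {"type":"object","properties":{"increments":{"type":"array"},"force":{"type":"number"}},"required":["increments"]}

```bash
mkdir -p pics; cat > h.py <<'E'
import numpy as np, cv2
from workcell import monitor, camera, ticket, regions_of
def pts(c, mask):
    r,q=np.nonzero(mask&(c["range_z"]>0)); z=c["range_z"][r,q]
    p=np.stack([(q-c["cx"])*z/c["fx"],-(r-c["cy"])*z/c["fy"],-z,np.ones_like(z)],1)
    return (p@np.array(c["cam_to_world"]).T)[:,:3]
def save(c,n): cv2.imwrite(f"pics/{n}.png",cv2.cvtColor(c["color"],cv2.COLOR_RGB2BGR))
E
python3 - <<'E'
from h import *
for n in ["scene","top"]:
    c=camera(n); save(c,n+"0")
    np.savez(f"/tmp/{n}.npz",**{k:v for k,v in c.items()})
    for q in ["dock","tin_center","plunger","bowl","brush","mitt"]:
        for d in regions_of(c,q)[:4]:
            if d["p"]<.2: continue
            p=pts(c,d["region"]); 
            if len(p)<5: continue
            print(n,q,round(d["p"],2),np.round(d["centre"]),len(p),np.round(np.median(p,0),3),np.round(np.percentile(p,[2,98],axis=0),3).tolist())
print(monitor.get_obs())
E
```

```text
scene dock 0.64 [270. 277.] 5335 [ 0.633 -0.107  0.033] [[0.507, -0.199, 0.002], [0.712, 0.042, 0.048]]
scene tin_center 0.88 [213. 276.] 309 [ 0.427 -0.054  0.018] [[0.396, -0.074, 0.003], [0.441, -0.032, 0.022]]
scene tin_center 0.61 [309. 174.] 2325 [ 0.684 -0.295  0.038] [[0.625, -0.338, 0.001], [0.711, -0.253, 0.041]]
scene tin_center 0.56 [249. 283.] 991 [ 0.615 -0.078  0.061] [[0.57, -0.108, 0.033], [0.636, -0.042, 0.064]]
scene tin_center 0.41 [252. 229.] 234 [ 0.537 -0.173  0.015] [[0.506, -0.196, 0.001], [0.548, -0.15, 0.023]]
scene plunger 0.63 [278. 260.] 876 [ 0.648 -0.138  0.032] [[0.578, -0.184, 0.029], [0.687, -0.024, 0.043]]
scene bowl 0.7 [291. 369.] 3589 [0.727 0.054 0.025] [[0.685, -0.016, 0.002], [0.815, 0.108, 0.051]]
scene brush 0.6 [251. 229.] 233 [ 0.538 -0.173  0.015] [[0.506, -0.196, 0.001], [0.548, -0.15, 0.023]]
scene brush 0.59 [278. 260.] 876 [ 0.65  -0.14   0.032] [[0.586, -0.184, 0.028], [0.689, -0.027, 0.039]]
scene mitt 0.75 [236. 392.] 2164 [0.595 0.155 0.021] [[0.524, 0.096, 0.001], [0.662, 0.215, 0.026]]
scene mitt 0.34 [269. 274.] 5319 [ 0.632 -
[... 899 characters left out ...]
.7, 'joint_pos': array([ 1.16638905,  0.33217893, -0.06472904,  1.46009592,  0.02157735,
        1.34990876, -0.08847055]), 'joint_velocities': array([-6.78681421e-04,  6.13286860e-04,  8.92191174e-05, -1.35737173e-03,
        2.74262930e-04, -6.17441645e-05, -2.53770309e-04]), 'tau': array([-1.00915938e-04, -6.25086808e+01,  4.90860839e-02, -3.91776860e+01,
        1.66054111e-02,  1.69746680e-03,  1.72418591e-06]), 'position': array([ 0.23292089, -0.57999712,  0.23135271]), 'ee_rot': array([ 0.69428158,  0.13415842, -0.69423282,  0.13422147]), 'ft_force': array([0.96860398, 1.29988019, 0.38614521]), 'torque': array([ 0.01589013, -0.01104153,  0.02617379]), 'grip_width': 0.9991046849945824}
```

```bash
python3 - <<'E'
import numpy as np,cv2
import h
c=dict(np.load("/tmp/top.npz"))
im=cv2.cvtColor(c["color"],cv2.COLOR_RGB2BGR)
cv2.imwrite("pics/topc.png",cv2.resize(im[130:400,170:530],None,fx=2.2,fy=2.2,interpolation=cv2.INTER_CUBIC))
m=np.ones((480,640),bool); p=h.pts(c,m)
# walls: z 0.042-0.052 within dock area
w=p[(p[:,0]>.47)&(p[:,0]<.73)&(p[:,1]>-.22)&(p[:,1]<.06)]
def rect(s,lo,hi,box=None):
    q=s[(s[:,2]>lo)&(s[:,2]<hi)]
    img=np.zeros((300,300),np.uint8); ij=((q[:,:2]-[.45,-.23])*1000).astype(int)
    ok=((ij>=0)&(ij<300)).all(1); img[ij[ok,0],ij[ok,1]]=255
    img=cv2.morphologyEx(img,cv2.MORPH_CLOSE,np.ones((5,5)))
    n,l,st,ce=cv2.connectedComponentsWithStats(img)
    for k in range(1,n):
        if st[k,4]<150: continue
        r=cv2.minAreaRect(np.argwhere(l==k).astype(np.float32))
        print(lo,st[k,4],"ctr",np.round(np.array(r[0])/1000+[.45,-.23],4),"size",np.round(r[1],1),"ang",round(r[2],2), np.round(cv2.boxPoints(r)/1000+[.45,-.23],3).tolist())
rect(w,.044,.051); rect(w,.0285,.033); rect(w,.0575,.068)
E
```

```text
0.044 6167 ctr [ 0.6002 -0.0783] size [ 99.7 258.5] ang 36.64 [[0.483, -0.004], [0.637, -0.212], [0.717, -0.152], [0.563, 0.055]]
0.044 304 ctr [0.6975 0.013 ] size [19.9 95.8] ang 28.3 [[0.666, 0.05], [0.711, -0.034], [0.729, -0.024], [0.684, 0.06]]
0.0285 5408 ctr [ 0.5624 -0.0265] size [ 74.4 112.8] ang 36.87 [[0.499, -0.004], [0.566, -0.094], [0.626, -0.049], [0.558, 0.041]]
0.0285 4966 ctr [ 0.6421 -0.1336] size [ 74.5 119.2] ang 36.69 [[0.577, -0.108], [0.648, -0.204], [0.708, -0.159], [0.636, -0.064]]
0.0575 3557 ctr [ 0.6019 -0.0781] size [66.8 67.7] ang 60.95 [[0.556, -0.091], [0.615, -0.124], [0.648, -0.065], [0.589, -0.032]]
```

View pics/topc.png

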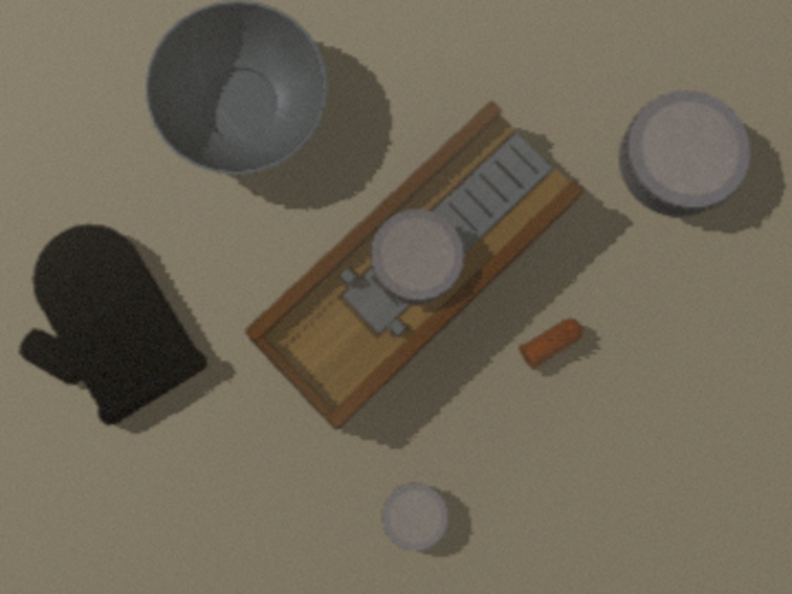

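The top picture shows the 68 mm tin on the dock (crop 418,255), between the larger (688,152) and smaller (415,517) look-alikes. The dock's open end is at upper right with the tread exposed (500,180), and the posts are at (350,278) and (398,327). From this the lane direction is (-0.596, 0.803) and the dock origin is about (0.588, -0.061).

Call:
{"fn": "step_arm", "kwargs": {
  "increments": [
    [0,0.026,0.028,0,0.086],
    [0,0.026,0.028,0,0.086],
    [0,0.026,0.028,0,0.085],
    [0,0.026,0.028,0,0],
    [0,0.026,0.028,0,0],
    [0,0.026,0.028,0,0],
    [0,0.026,0.028,0,0],
    [0,0.026,0.028,0,0],
    [0,0.026,0.028,0,0],
    [0,0.026,0.028,0,0],
    [0,0.026,0.028,0,0],
    [0,0.026,0.028,0,0]
  ],
  "force": 40
}}

```text
clock: 1.7
position: [0.5459, -0.2425, 0.2316]
ee_rot: [0.672, 0.222, -0.671, 0.222]
ft_force: [0.4, -0.9, -0.3]
grip_width: -0.002
```

Call:
{"fn": "step_arm", "kwargs": {
  "increments": [
    [0,0.026,0.028,0,0],
    [0,0.026,0.028,0,0],
    [0,0.026,0.028,0,0],
    [0,0.02,0.022,0,0],
    [0,0,0,-0.03,0],
    [0,0,0,-0.03,0],
    [0,0,0,-0.02,0],
    [0,0,0,0,0],
    [0,0,0,0,0]
  ]
}}

```text
clock: 2.45
position: [0.6424, -0.1381, 0.1509]
ee_rot: [-0.671, -0.222, 0.672, -0.222]
ft_force: [0.3, -0.3, 0.7]
grip_width: -0.001
```

```bash
python3 - <<'E'
from h import *
from scipy.spatial.transform import Rotation as R
o=monitor.get_obs(); r=R.from_quat(o["ee_rot"]).as_matrix()
d=np.array([-.596,.803]); n=np.array([-.803,-.596]); O=np.array([.5877,-.0614])
print(o["clock"],o["position"],o["ft_force"],o["grip_width"],"yaw",np.degrees(np.arctan2(r[1,1],r[0,1])),r[:,0])
print("dock xy",(o["position"][:2]-O)@d,(o["position"][:2]-O)@n)
c=camera("wrist"); save(c,"w1")
p=pts(c,np.ones((480,640),bool)); q=p[:,:2]-O; x=q@d; y=q@n
s=(x<-.06)&(x>-.17)&(abs(y)<.06)
for lo,hi in [(.042,.052),(.030,.0375)]:
    k=s&(p[:,2]>lo)&(p[:,2]<hi); print(lo,k.sum(),np.percentile(y[k],[1,10,30,50,70,90,99]).round(4) if k.any() else "", np.percentile(x[k],[1,99]).round(4))
k=(p[:,2]>.056)&(p[:,2]<.066)&(abs(y)<.04)&(x>-.08)&(x<.04); print("tin",k.sum(),np.percentile(x[k],[1,50,99]),np.percentile(y[k],[1,99]))
E
```

```text
2.45 [ 0.64241858 -0.13809019  0.15091876] [ 0.34881104 -0.33668914  0.67181214] -0.0009248681559533771 yaw -53.406879801542125 [-1.70176532e-03  3.25351568e-04 -9.99998499e-01]
dock xy -0.09419449056639442 0.0017683338769742193
0.042 5509 [-0.0503 -0.0488 -0.0449 -0.0409  0.037   0.0435  0.0475] [-0.1481 -0.0608]
0.03 15875 [-0.037  -0.031  -0.016  -0.0018  0.0132  0.0298  0.0367] [-0.1484 -0.0609]
tin 11165 [-0.0537711  -0.02207633  0.01003911] [-0.03429281  0.02945416]
```

View pics/w1.png

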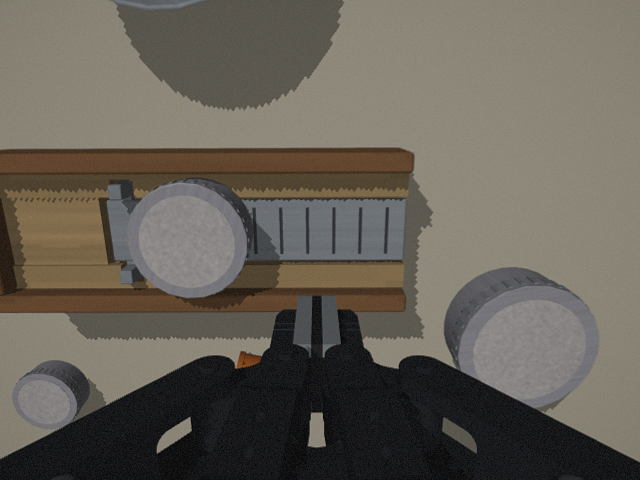

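The wrist view shows the shut fingers, the tread (ribs at columns 255–388, row 230) and the tin at (190,238), about 2 mm to one side of the lane. I'll shift by about 2.5 mm, go down onto the tread and press.

Call:
{"fn": "step_arm", "kwargs": {
  "increments": [
    [0,0.002,0.0015,-0.03,0],
    [0,0,0,-0.03,0],
    [0,0,0,-0.03,0],
    [0,0,0,-0.014,0],
    [0,0,0,-0.008,0],
    [0,0,0,-0.006,0],
    [0,0,0,-0.005,0],
    [0,0,0,-0.005,0],
    [0,0,0,0,0],
    [0,0,0,0,0]
  ]
}}

```text
clock: 3.33
position: [0.646, -0.1367, 0.0248]
ee_rot: [0.672, 0.222, -0.671, 0.222]
ft_force: [0.2, 0.1, 5.7]
grip_width: -0.002
```

Call:
{"fn": "step_arm", "kwargs": {
  "increments": [
    [0,0,0,-0.004,0],
    [0,0,0,-0.004,0],
    [0,0,0,-0.001,0],
    [0,0,0,0,0],
    [0,0,0,0,0],
    [0,0,0,0,0]
  ]
}}

```text
clock: 3.83
position: [0.6461, -0.1367, 0.0162]
ee_rot: [0.672, 0.221, -0.671, 0.223]
ft_force: [-0.4, 0.4, 8.3]
grip_width: 0.001
```

Call:
{"fn": "step_arm", "kwargs": {
  "increments": [
    [0,-0.0036,0.0048,-0.0005,0],
    [0,-0.0036,0.0048,0,0],
    [0,-0.0036,0.0048,0,0],
    [0,-0.0036,0.0048,0,0],
    [0,-0.0036,0.0048,0,0],
    [0,-0.0036,0.0048,0,0],
    [0,-0.0036,0.0048,0,0],
    [0,-0.0036,0.0048,0,0],
    [0,-0.0036,0.0048,0,0],
    [0,-0.0036,0.0048,0,0],
    [0,0,0,0,0],
    [0,0,0,0,0]
  ]
}}

```text
clock: 4.83
position: [0.6118, -0.0906, 0.0173]
ee_rot: [0.673, 0.22, -0.67, 0.223]
ft_force: [1.2, -4.8, 15.2]
grip_width: -0.0
```

```bash
cat > look.py <<'E'
from h import *
import sys
o=monitor.get_obs()
d=np.array([-.596,.803]); n=np.array([-.803,-.596]); O=np.array([.5877,-.0614])
print(o["clock"],o["position"].round(4),o["ft_force"].round(1),"dock xy",((o["position"][:2]-O)@d).round(4),((o["position"][:2]-O)@n).round(4))
for nm in ["wrist","top"]:
    c=camera(nm); save(c,nm+sys.argv[1])
    for g in regions_of(c,"tin_center")[:5]:
        p=pts(c,g["region"]); k=(p[:,2]>.056)&(p[:,2]<.068); 
        q=p[k][:,:2]-O
        if k.sum()<100 or g["p"]<.3: continue
        (ctr,rad)=cv2.minEnclosingCircle(q.astype(np.float32)*1000)
        x=q@d;y=q@n
        print(nm,round(g["p"],2),k.sum(),"circle",np.round([np.dot(ctr,d),np.dot(ctr,n)],1),round(rad,1),"x",np.percentile(x,[1,50,99]).round(4),"y",np.percentile(y,[1,99]).round(4))
E
python3 look.py 2
```

```text
4.8333 [ 0.6118 -0.0906  0.0173] [ 1.2 -4.8 15.2] dock xy -0.0378 -0.002
wrist 0.98 27473 circle [22.4 -3.9] 34.7 x [-0.0081  0.022   0.0464] y [-0.0373  0.0126]
top 0.63 1040 circle [23.4 -4.2] 33.4 x [-0.0002  0.0296  0.055 ] y [-0.0359  0.0274]
```

View wrist2.

View pics/wrist2.png

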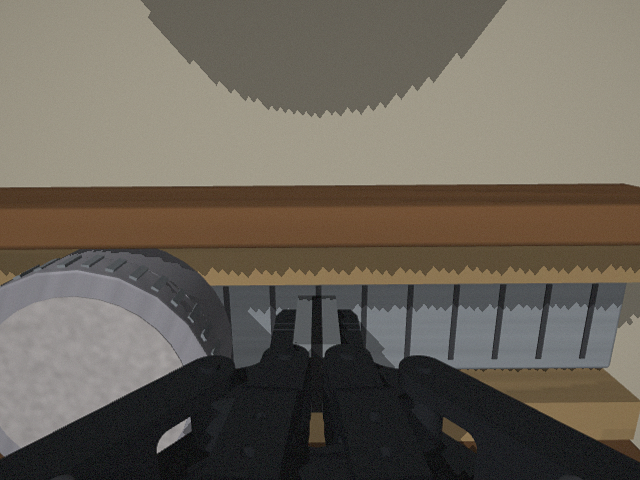

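The tin is over the sunk posts and level. It's touching the finger's upper linkage at about (215,360), so it runs about 60 mm ahead of the TCP. I'll push on in smaller steps.

Call:
{"fn": "step_arm", "kwargs": {
  "increments": [
    [0,-0.0018,0.0024,0,0],
    [0,-0.0018,0.0024,0,0],
    [0,-0.0018,0.0024,0,0],
    [0,-0.0018,0.0024,0,0],
    [0,-0.0018,0.0024,0,0],
    [0,-0.0018,0.0024,0,0],
    [0,-0.0018,0.0024,0,0],
    [0,-0.0018,0.0024,0,0],
    [0,-0.0018,0.0024,0,0],
    [0,-0.0018,0.0024,0,0],
    [0,0,0,0,0]
  ]
}}

```text
clock: 5.95
position: [0.5947, -0.0673, 0.0176]
ee_rot: [0.674, 0.219, -0.669, 0.224]
ft_force: [3.7, -7.6, 14.5]
grip_width: 0.001
```

```bash
python3 look.py 3
```

```text
5.95 [ 0.5947 -0.0673  0.0176] [ 3.7 -7.6 14.5] dock xy -0.0089 -0.0021
wrist 0.57 27585 circle [50.7 -3.8] 34.7 x [0.0203 0.0507 0.0754] y [-0.0371  0.0127]
top 0.66 1059 circle [50.5 -4.1] 34.4 x [0.0266 0.0578 0.0832] y [-0.0359  0.0281]
```

Call:
{"fn": "step_arm", "kwargs": {
  "increments": [
    [0,-0.0015,0.002,0,0],
    [0,-0.0015,0.002,0,0],
    [0,-0.0015,0.002,0,0],
    [0,-0.0015,0.002,0,0],
    [0,0,0,0,0],
    [0,0,0,0,0]
  ]
}}

```text
clock: 6.65
position: [0.5888, -0.0597, 0.0176]
ee_rot: [0.674, 0.219, -0.669, 0.223]
ft_force: [4.0, -8.2, 14.0]
grip_width: 0.001
```

```bash
python3 look.py 4
```

```text
6.65 [ 0.5888 -0.0597  0.0176] [ 4.  -8.2 14. ] dock xy 0.0007 -0.0019
wrist 0.94 27609 circle [60.5 -4.2] 34.7 x [0.0297 0.0603 0.085 ] y [-0.0371  0.0127]
top 0.98 1021 circle [60.8 -4.6] 34.2 x [0.0355 0.0681 0.0922] y [-0.0357  0.0281]
```

View pics/top4.png

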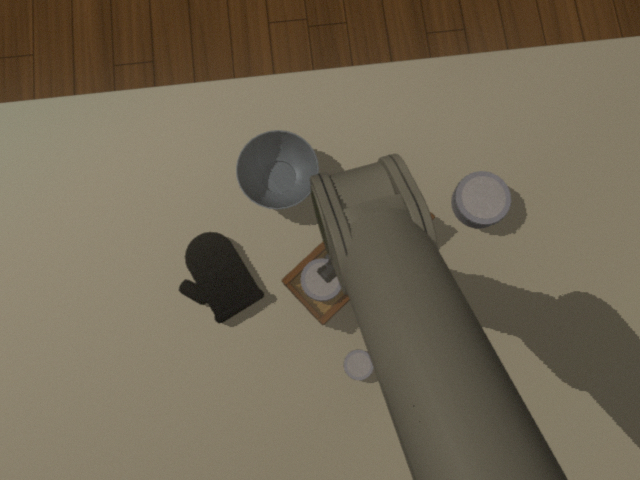

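The tin is at dock x of about 60.5 mm in the pocket (top picture 322,280). I'll back off along the lane with the tread still held, then lift clear.

Call:
{"fn": "step_arm", "kwargs": {
  "increments": [
    [0,0.0018,-0.0024,0,0],
    [0,0.0036,-0.0048,0,0],
    [0,0.0036,-0.0048,0,0],
    [0,0.0036,-0.0048,0,0],
    [0,0.0036,-0.0048,0,0],
    [0,0.0036,-0.0048,0,0],
    [0,0.0036,-0.0048,0,0],
    [0,0,0,0,0],
    [0,0,0,0.004,0],
    [0,0,0,0.006,0],
    [0,0,0,0.006,0],
    [0,0,0,0.008,0]
  ]
}}

```text
clock: 7.85
position: [0.6085, -0.0876, 0.0386]
ee_rot: [0.671, 0.222, -0.671, 0.222]
ft_force: [-1.1, 0.6, -0.3]
grip_width: 0.002
```

Call:
{"fn": "step_arm", "kwargs": {
  "increments": [
    [0,0,0,0.02,0],
    [0,0,0,0.03,0],
    [0,0,0,0.03,0],
    [0,0,0,0.03,0],
    [0,0.012,-0.016,0.02,0],
    [0,0.012,-0.016,0,0],
    [0,0.012,-0.016,0,0],
    [0,0.012,-0.016,0,0],
    [0,0,0,0,0],
    [0,0,0,0,0]
  ]
}}

```text
clock: 8.68
position: [0.6559, -0.153, 0.1675]
ee_rot: [-0.671, -0.221, 0.672, -0.221]
ft_force: [-0.1, 0.3, -0.5]
grip_width: 0.003
```

```bash
python3 look.py 5; python3 - <<'E'
from h import *
d=np.array([-.596,.803]); n=np.array([-.803,-.596]); O=np.array([.5877,-.0614])
c=camera("wrist"); p=pts(c,np.ones((480,640),bool)); q=p[:,:2]-O;x=q@d;y=q@n
for nm,k in [("tread",(x>-.14)&(x<.0)&(abs(y+.001)<.016)),("posts",(x>.021)&(x<.027)&(abs(abs(y+.001)-.0265)<.003)),("ledge",(x>-.14)&(x<0)&(abs(abs(y+.001)-.03)<.004)),("tintop",np.hypot(x-.0605,y+.002)<.028)]:
    print(nm,k.sum(),np.percentile(p[k,2],[5,50,95]).round(4) if k.any() else "")
k=np.hypot(x-.0605,y+.002)<.028; A=np.c_[p[k][:,:2],np.ones(k.sum())]; print("tilt",np.linalg.lstsq(A,p[k][:,2],rcond=None)[0][:2])
E
```

```text
8.6833 [ 0.6559 -0.153   0.1675] [-0.1  0.3 -0.5] dock xy -0.1142 -0.0002
wrist 0.63 8017 circle [60.4 -3.6] 34.8 x [0.0274 0.0527 0.0779] y [-0.0366  0.0279]
top 0.86 1399 circle [60.9 -3.3] 33.8 x [0.03   0.0611 0.0923] y [-0.0348  0.0279]
tread 43204 [0.0323 0.2236 0.25  ]
posts 197 [0.0351 0.0447 0.0459]
ledge 4833 [0.0336 0.0347 0.0359]
tintop 5656 [0.062  0.0631 0.0642]
tilt [0.00300108 0.00194589]
```

View pics/wrist5.png

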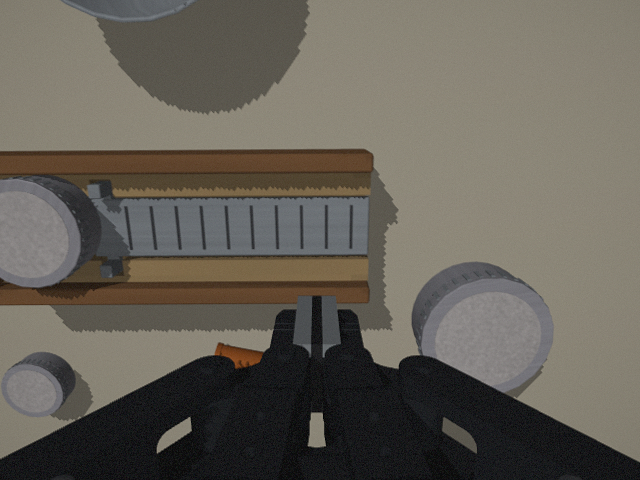

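The posts at (100,190) and (112,268) stand 10 mm above the ledges behind the level tin. The gripper is clear, so I'm handing in.

```bash
python3 -c "
from workcell import ticket; print(ticket.hand_in())"
```

```text
the job is handed in; nothing more can be done
None
```

The tin is stowed in the pocket with the posts up behind it, and the job is handed in; the hand-in itself gave no verdict.

**What I did:** I used the middle-sized tin, the one on the dock. With the gripper shut, I pressed the tread down to about its bottom and kept it there while pushing the tin along the lane into the pocket. I then backed off about 23 mm with the tread still held, let it rise and moved clear, finishing at about 8.8 s on the robot's clock.

**Last checks before hand-in:**
- **Tin:** it sits at dock x of about 60.5 mm, 2–3 mm off the centre line, level to within 0.004 rad and at standing height.
- **Posts:** they measure about 44.7 mm against the ledges' 34.7 mm, so they are fully up behind the tin.
- **Robot:** the wrist force was about zero, so it was touching nothing.

**Loose ends:**
- **Contact point:** the finger's upper linkage, not the fingertip, touched the tin. I placed the tin by measuring it rather than from the finger size.
- **Fingertip height:** it rose about 1.4 mm while sliding, though the downward force stayed at about 14–15 N.
- **Tread height:** my direct check of the tread surface was spoiled because the gripper was in view, so the sprung-up result rests on the post heights.
- **Bowl, brush and mitt:** I did not re-measure them. The robot stayed clear of them, and those that show in the later pictures look undisturbed.

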